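Slip a candlestick's foot under the sprung roller of a decorating stand

TASK

Fix the unglazed terracotta candlestick in the yellow decorating stand: stand it on the yellow plate, slide its foot in under the sprung roller so that the roller arm is pushed up, until the foot is home against the two steel pegs, and let go so that the roller bears down on the foot. Leave the white candlestick where it stands.

Things in the scene. Friction and masses are not known exactly. Their poses are not given: they have to be found in the camera images.
- terracotta_stick_mid (a point): Unglazed orange-brown candlestick, loose, 0.28 kg, round, upright; point on its axis half-way up, 40 mm above its underside. Foot: disc 96 mm across, 12 thick, top edge bevelled 5 mm. Stem to grasp from above: plain cylinder 36 mm across, from 18 mm above the underside up to the top at 80 mm (two thin dark painted lines and a dark candle hole on top).
- white_stick_mid (a point): A glazed white candlestick of the same shape and size (loose), to be left alone; the point lies on its axis, 40 mm above its underside.
- stand_home (a point): Fixed yellow plate, top 15 mm above the table. Point on its top, where the centre of the candlestick's underside is when home. +x (level): way the foot slides in; z up. Plate spans x -110 to +140, y +-60 mm. Stop pegs at x 46, y +-29, 12 mm across, 22 tall. Arm posts at x 120, 50 tall. A foot set down at x -55 is clear of the roller. Fingers on the stem's two y sides clear the arm.
- bail (a joint): Sprung arm's angle about a level hinge along the stand's y (x 120, 40 mm above the plate): 0 down at rest, grows as it rises, 0.7 at most; 0.08 on the foot. Red free-running roller at its end, 24 mm across, 24 wide: at rest axis at x 34, y 0, underside 5 mm above the plate. Pressed down with 4 to 5 N; the foot, slid along +x, lifts it itself (5 to 10 N).
Not all that is in view belongs to the job. Of the things like the part that bears terracotta_stick_mid, leave any that is pink or turquoise; of the rest the smaller one is meant.

How it is judged:
By the outcome, as a careful person would: the job done as asked, in the order asked, and still so for the second after the job is handed in, with the robot touching nothing.
It also fails if it takes over 35 s, if anything falls off the work surface, if the arm or the gripper's body presses on something with over 40 N, if the wrist force passes 120 N, or if a joint passes its speed limit or range.

ROBOT

A 7-joint arm with a two-finger parallel gripper is mounted at the origin on the work surface. World frame = base frame: x ahead of the robot, y to its left, z up, the work surface at z = 0. Lengths are in mm, angles in rad, forces in N, time in s.
With the tool pointing down it reaches from about 400 to 750 mm from the base axis. Payload 19.5 kg.
Tool frame: the origin (TCP) lies midway between the tips of the shut fingers; the grasp point (between the pads) lies 19 mm behind it; z points along the fingers, y is the line along which they close (so a half turn about z gives the same grasp; the last joint's range is limited). The gripper opens to 85 mm and grips with 20 to 120 N. Pads are 22 mm wide; open, the fingers measure 114 mm over their backs; the gripper's body (76 mm by 85 mm) begins 54 mm behind the grasp point. The pads swing forward as they close: fully open they stand 13 mm farther back than shut.
Start: joints at [-1.372, 0.707, -0.028, 1.485, 0.022, 0.951, -0.075], TCP at [137.115, 558.386, 231.268] pointing down, gripper open.
Joint ranges: [-2.71, 2.71], [-0.32, 2.16], [-1.57, 1.52], [0, 2.45], [-1.46, 4.6], [0, 2.02], [-2.83, 2.83]. Speed limits (rad/s): [1.89, 1.89, 2.57, 2.57, 3.01, 3.01, 3.01].

INTERFACE

Orientations are given as a rotation vector (axis times angle).
In Python, from bench import env, hand, solver, cams, order gives the robot as it stands. The module is installed in compiled form; this text tells all that it offers. Calls block until the motion is done:
- env.movep(position, orientation): joint-space move of the TCP to a pose.
- env.move_linear(position, rotation=None, vel=150, contact_N=None): straight line of the TCP; rotation=None keeps the orientation; vel is the mean speed in mm/s. With contact_N (N) it stops when the force on the tool has changed by that much, and returns True; else False.
- env.move_joints(angles): joint-space move.
- hand.release() and hand.clamp(): open the fingers fully, or close them until they stop; the grip force is fixed at half the most.
- env.pause(seconds).
- solver.solve_ik(position, orientation): joint angles nearest the present ones, or None.
- env.state(): the state.
- cams.read_camera(name): name is "side" or "top"; returns a dict with "pixels" (420x560x3 uint8, red, green, blue), "intrinsics" (3x3 intrinsics, pixels), "k1" (the pictures are not rectified: a ray, as slopes to the right and down, at radius r is drawn at 1 + k1 r^2 times it, then the intrinsics apply), "world_from_camera" (4x4, takes a point from camera to world coordinates). Camera axes: x right, y up, looking along -z (the intrinsics and any distortion apply to the point x, -y, -z); pixel columns grow to the right and rows downward; lengths in mm; the calibration is good to about 2 mm. A picture is of the moment at which its call begins. There is no depth.
A pose or a line that the arm cannot do raises env.MotionError and nothing moves.
- order.job_done(): hands the job in; it is judged then, once.
The state is a dict: "t": time; "q": joint angles; "dq": joint speeds; "joint_efforts": joint torques, N m; "tcp_pos": TCP position; "tcp_rot": TCP orientation; "contact_force": force on the tool from outside, world axes, zero at the start; "ft_torque": the same for the moment, N m; "grip_width": opening from 0.0 (shut) to 1.0 (fully open); "grasp_force": force on a finger pad.
Only numpy, scipy, OpenCV 4.12 (cv2) and the standard library are available. Lean on these libraries where they do the work, as an engineer would, in place of code of your own. Each camera call takes 0.05 s, during which the arm holds its last target. There are 200 camera calls.

## Working session

There is one attempt and no reset: what is moved stays moved. The work goes in short steps, each a Python script; the robot and the scene stay as the last script left them, time stands still between calls to the robot, and variables do not carry over. Pictures are saved under pics/ and viewed, at most 10 in all, crops included, and the job is handed in when it is done.

```bash
mkdir -p pics
cat > h.py <<'E'
import numpy as np, cv2
from bench import env, hand, solver, cams, order
def cam(n,save=None):
    c=cams.read_camera(n)
    if save: cv2.imwrite(save,c['pixels'][:,:,::-1])
    return c
def ray(c,uv):
    K=np.array(c['intrinsics'],float);k=float(c['k1'])
    p=cv2.undistortPoints(np.array([[uv]],float),K,np.array([k,0,0,0.]))[0,0]
    T=np.array(c['world_from_camera']);d=T[:3,:3]@np.array([p[0],-p[1],-1.])
    return T[:3,3],d
def onz(c,uv,z):
    o,d=ray(c,uv);return o+d*(z-o[2])/d[2]
def proj(c,P):
    T=np.linalg.inv(np.array(c['world_from_camera']));q=T[:3,:3]@np.array(P,float)+T[:3,3]
    x=np.array([q[0],-q[1]])/-q[2];x=x*(1+c['k1']*(x@x));K=np.array(c['intrinsics'])
    return K[:2,:2]@x+K[:2,2]
E
python3 - <<'E'
from h import *
for n in('top','side'):
    c=cam(n,f'pics/{n}0.png');print(n,c['k1'],np.round(c['intrinsics'],1).tolist(),np.round(c['world_from_camera'],2).tolist())
s=env.state();print(s['t'],s['tcp_rot'],s['contact_force'])
E
```

```text
top 0.02537247259213234 [[388.0, 0.0, 277.1], [0.0, 388.0, 210.3], [0.0, 0.0, 1.0]] [[-0.02, 0.98, -0.18, 322.19], [-1.0, -0.02, -0.01, -82.99], [-0.01, 0.18, 0.98, 933.69], [0.0, 0.0, 0.0, 1.0]]
side -0.02901057236416228 [[430.4, 0.0, 276.2], [0.0, 430.4, 204.3], [0.0, 0.0, 1.0]] [[-0.92, 0.27, -0.28, 215.86], [-0.39, -0.65, 0.65, 524.48], [-0.01, 0.71, 0.7, 728.59], [0.0, 0.0, 0.0, 1.0]]
0.1 [-3.77320993e-01 -3.11873741e+00  1.56436162e-03] [0.47283726 0.17107444 0.59280988]
```

View pics/top0.png

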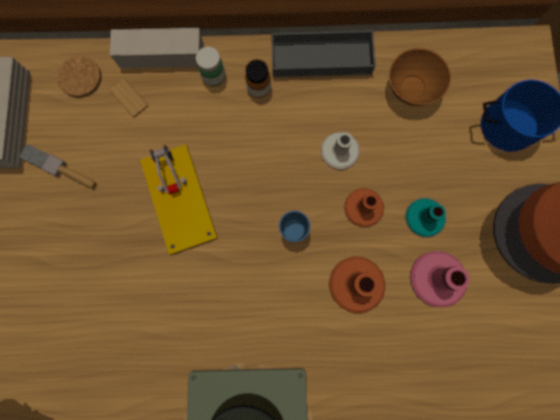

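View pics/side0.png

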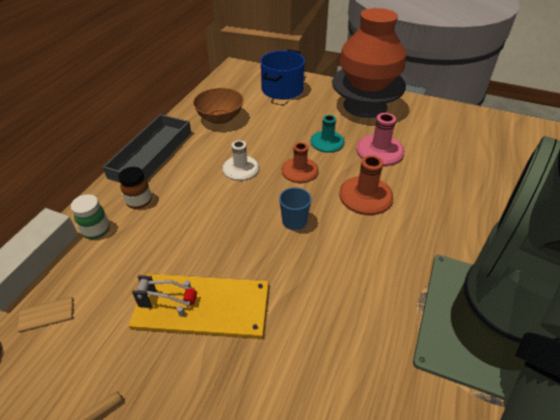

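Top view: candidates for the part are terracotta small (364,207), terracotta large (357,284), turquoise (427,217) and pink (440,279). The last two are excluded, so the smaller terracotta one at (364,207) is meant; it matches the white one (340,150) in size. The stand is at (178,200), with its posts at the upper left. Next I'll measure both and confirm with an enlarged crop.

```bash
cat > meas.py <<'E'
from h import *
def mask(c,lo,hi,near,smin=130,vmin=60):
    h=cv2.cvtColor(c['pixels'],cv2.COLOR_RGB2HSV)
    m=cv2.inRange(h,(lo,smin,vmin),(hi,255,255));m=cv2.morphologyEx(m,cv2.MORPH_CLOSE,np.ones((3,3)))
    cs,_=cv2.findContours(m,cv2.RETR_EXTERNAL,cv2.CHAIN_APPROX_NONE)
    cs=[k for k in cs if cv2.contourArea(k)>150]
    return min(cs,key=lambda k:abs(cv2.pointPolygonTest(k,near,True)) if cv2.pointPolygonTest(k,near,True)<0 else 0)
def world(c,k,z): return np.array([onz(c,p[0].astype(float),z)[:2] for p in k],np.float32)
def foot(c,near,base=0):
    k=mask(c,2,11,near,150); w=world(c,k,base+6)
    return cv2.minEnclosingCircle(w),cv2.fitEllipse(w),cv2.boundingRect(k)
E
python3 - <<'E'
from meas import *
for n,f,s in(('top',(364.,212.),(178.,215.)),('side',(300.,172.),(225.,310.))):
    c=cam(n); print(n,foot(c,f))
    k=mask(c,20,32,s,170,130);print(cv2.contourArea(k),cv2.minAreaRect(world(c,k,15)),cv2.boundingRect(k))
    print(cv2.approxPolyDP(cv2.convexHull(world(c,k,15)),8,True)[:,0].round(0).tolist())
    if n=='top':a=c['pixels'][125:325,315:475]
    else: b=c['pixels'][110:230,210:410]
a=cv2.resize(a,(480,600),interpolation=2);b=cv2.resize(b,(320,192),interpolation=2)
o=np.zeros((600,800,3),np.uint8);o[:,:480]=a;o[:192,480:]=b
cv2.imwrite('pics/crop.png',o[:,:,::-1])
E
```

```text
top (((498.56298828125, -285.70562744140625), 46.745567321777344), ((498.447998046875, -285.8771057128906), (89.56986236572266, 91.1788558959961), 60.36118698120117), (345, 189, 38, 38))
3790.5 ((531.58642578125, 167.3931884765625), (248.89707946777344, 120.2816390991211), 18.537511825561523) (140, 144, 76, 110)
[[666.0, 150.0], [630.0, 261.0], [397.0, 184.0], [434.0, 74.0]]
side (((506.7511291503906, -318.3708801269531), 82.1046142578125), ((505.71075439453125, -306.52764892578125), (86.18123626708984, 162.9818572998047), 19.117712020874023), (282, 143, 36, 40))
5452.5 ((530.732666015625, 165.90176391601562), (249.08023071289062, 121.1002426147461), 18.572460174560547) (129, 274, 139, 62)
[[664.0, 149.0], [627.0, 260.0], [394.0, 182.0], [433.0, 71.0]]
```

View pics/crop.png

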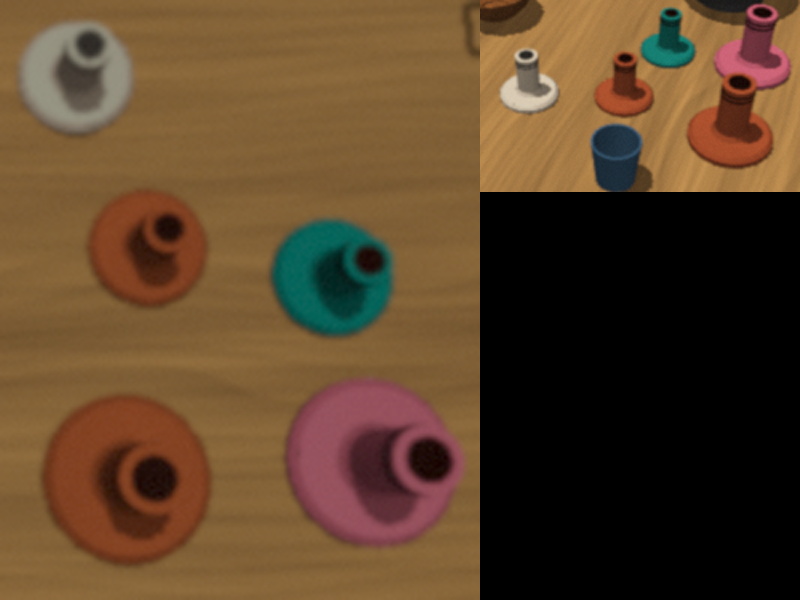

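Confirmed: the small terracotta stick (crop 148,247) is the same size as the white one, and it stands at about (498.5,-285.8). Stand home is about (517,162) with +x at 18.5°. Now the grasp.

```bash
cat >> h.py <<'E'
from scipy.spatial.transform import Rotation as R
TH=np.deg2rad(18.55);D=np.array([np.cos(TH),np.sin(TH),0]);HOME=np.array([531.2,166.7,15])-15*D
def rot(th):
    y=np.array([-np.sin(th),np.cos(th),0]);z=np.array([0,0,-1.]);return R.from_matrix(np.c_[np.cross(y,z),y,z]).as_rotvec()
E
python3 - <<'E'
from h import *
S=np.array([498.5,-285.8,0])
for th in (TH,TH+np.pi):
    for p in (S+[0,0,150],S+[0,0,32],HOME-55*D+[0,0,130],HOME-55*D+[0,0,33],HOME+[0,0,33]):
        q=solver.solve_ik(p,rot(th));print(None if q is None else np.round(q,2))
# pickup yaw: same as the placing yaw, whichever half turn is solvable with least wrist travel
def cost(t):
    qs=[solver.solve_ik(p,rot(t)) for p in (S+[0,0,150],HOME-55*D+[0,0,130],HOME+[0,0,33])]
    return 9e9 if any(q is None for q in qs) else max(abs(q[6]) for q in qs)
th=min((TH,TH+np.pi),key=cost);print(th,cost(th))
r=rot(th)
env.movep(S+[0,0,150],r)
env.move_linear(S+[0,0,32],vel=120)
hand.clamp();s=env.state();print(s['t'],s['grip_width'],s['grasp_force'],s['tcp_pos'])
env.move_linear(S+[0,0,160],vel=150)
s=env.state();print(s['t'],s['grip_width'],s['grasp_force'],s['contact_force'])
cam('side','pics/grasp.png')
E
```

```text
[ 0.79  0.88 -0.67  1.58  0.65  0.92  1.79]
[ 0.75  1.05 -0.58  1.65  0.83  0.71  1.64]
[-0.21  0.72 -0.27  1.9   0.34  0.56  1.18]
[-0.26  0.9  -0.2   1.97  0.51  0.32  1.02]
[-0.23  0.94 -0.25  1.77  0.45  0.48  1.11]
[ 0.3   0.84  0.33  1.59 -0.36  0.77 -0.46]
[ 0.37  1.01  0.19  1.66 -0.34  0.51 -0.48]
[-0.62  0.77  0.47  1.91 -0.6   0.6  -1.01]
[-0.52  0.93  0.28  1.97 -0.72  0.34 -0.9 ]
[-0.55  0.98  0.37  1.78 -0.66  0.51 -0.99]
3.465351229834741 1.0053404176571263
5.0833 0.3991723745748965 59.25688862800598 [ 498.62500546 -285.86513388   32.41645572]
6.0833 0.40566545036371626 59.92938816547394 [-0.09404003 -0.66171596 -2.98214886]
```

View pics/grasp.png

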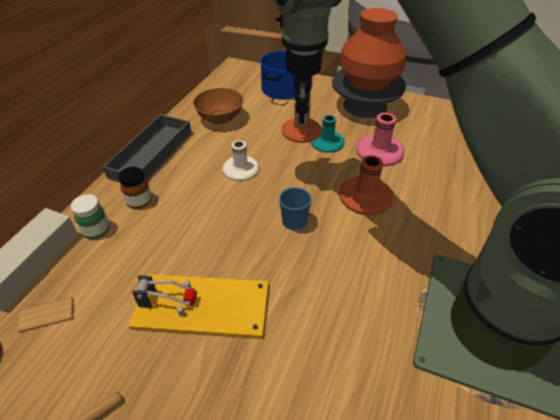

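The small stick is held level in the fingers, foot at (302,128); the measured weight is about 3 N. Now I'll set it down on the plate.

Run:
```python
from h import *
r=rot(TH+np.pi); A=HOME-58*D
env.movep(A*[1,1,0]+[0,0,160],r)
env.move_linear(A*[1,1,0]+[0,0,56],vel=100)
c=env.move_linear(A*[1,1,0]+[0,0,44],vel=15,contact_N=4)
s=env.state();print(c,s['t'],s['tcp_pos'],A,s['contact_force'],s['grip_width'])
cam('side','pics/set_s.png');cam('top','pics/set_t.png')
```

```text
True 9.5 [461.98392394 143.47834785  47.40230074] [461.99261327 143.47635641  15.        ] [-1.06474957  0.07758157 10.30658515] 0.4007965208423594
```

View pics/set_s.png

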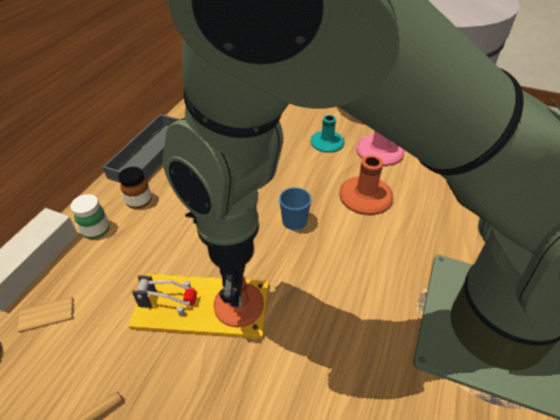

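The foot stands on the plate at (238,303), clear of the red roller at (190,295). It touched at the expected height, so I'll slide it in.

Run:
```python
from h import *
z=47.6
def sl(x,vel,c=None):
    p=HOME+x*D;p[2]=z
    r=env.move_linear(p,vel=vel,contact_N=c);s=env.state();f=s['contact_force']
    print(r,round(s['t'],2),'x',round((s['tcp_pos']-HOME)@D,2),'f',np.round([f@D,f@[-D[1],D[0],0],f[2]],1),round(s['tcp_pos'][2],2));return r
sl(-52,40);sl(-20,40,25);sl(-6,30,25)
sl(8,15,12)
env.pause(.2);s=env.state();print(s['contact_force'])
cam('side','pics/in_s.png')
```

```text
False 9.91 x -51.87 f [ 0.3 -0.3 -2.1] 47.44
False 10.86 x -20.12 f [ 0.2 -0.5 -3.3] 47.61
True 11.12 x -18.94 f [-2.   1.2  5.8] 47.47
True 11.53 x -18.96 f [-1.9  1.6  6.9] 47.48
[-1.34134577 -1.75887531  7.10169558]
```

View pics/in_s.png

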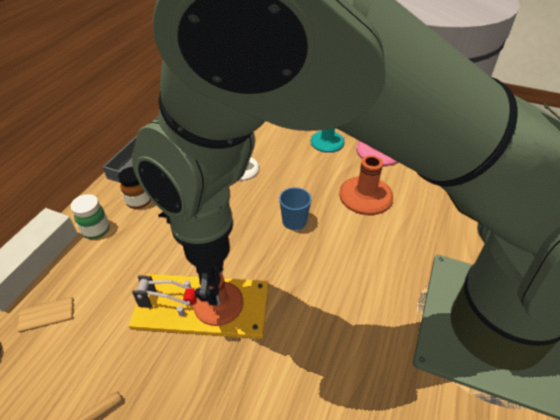

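The foot is at (218,302), just meeting the roller (geometry says contact begins at x of about -20). The stop was triggered by the first touch, so I'll push on in small steps, watching the force.

Run:
```python
from h import *
z=47.6
for x in (-17.5,-16,-14.5,-13,-11):
    p=HOME+x*D;p[2]=z
    r=env.move_linear(p,vel=15,contact_N=35);s=env.state();f=s['contact_force']
    print(r,round(s['t'],2),'x',round((s['tcp_pos']-HOME)@D,2),'f',np.round([f@D,f@[-D[1],D[0],0],f[2]],1),round(s['tcp_pos'][2],2),round(s['grip_width'],3))
    if abs(f@D)>40:break
```

```text
False 12.04 x -18.54 f [-9.4  0.2  8.8] 47.78 0.398
False 12.29 x -18.27 f [-17.5   0.3  18.6] 47.84 0.4
False 12.54 x -17.27 f [-22.3   0.   22.1] 47.92 0.403
False 12.79 x -15.61 f [-21.5   1.3  21.9] 47.9 0.399
False 13.07 x -12.79 f [-15.    0.8  16. ] 47.82 0.403
```

It's climbing, and the force is already falling. On to the pegs.

Run:
```python
from h import *
z=47.6
for x in (-9,-6,-4,-2,-1,0,1,2,3,4,5,6):
    p=HOME+x*D;p[2]=z
    r=env.move_linear(p,vel=15,contact_N=35);s=env.state();f=s['contact_force']
    print(r,round(s['t'],2),'x',round((s['tcp_pos']-HOME)@D,2),'f',np.round([f@D,f@[-D[1],D[0],0],f[2]],1),round(s['tcp_pos'][2],2),round(s['grip_width'],3))
    if x>-3 and f@D<-15:break
cam('side','pics/in2_s.png')
```

```text
False 13.36 x -10.27 f [-10.6   0.8  10.2] 47.79 0.396
False 13.71 x -6.76 f [-7.4  1.3  6. ] 47.76 0.398
False 13.99 x -4.76 f [-7.  -0.8  7. ] 47.76 0.402
False 14.28 x -2.77 f [-6.1 -0.8  6.1] 47.75 0.405
False 14.53 x -1.86 f [-8.   0.1  6.9] 47.76 0.4
False 14.78 x -0.85 f [-7.3  0.4  5.9] 47.76 0.399
False 15.03 x 0.16 f [-7.4  0.3  6.8] 47.76 0.4
False 15.28 x 0.98 f [-8.9  0.1  7.7] 47.78 0.398
False 15.53 x 1.3 f [-14.8   0.   13.7] 47.82 0.4
False 15.78 x 1.51 f [-19.7   0.1  20.7] 47.87 0.401
```

View pics/in2_s.png

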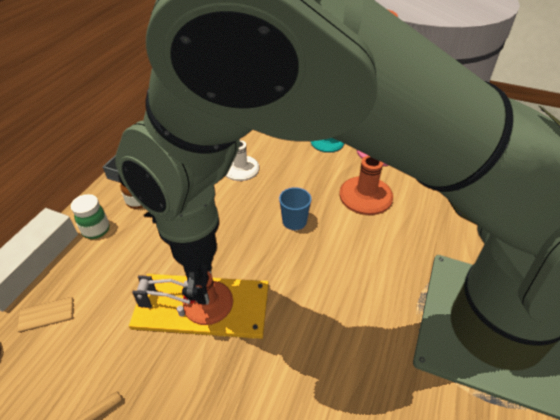

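The foot (208,302) is under the roller. The stop came at x=1.3 with a rising force and no sideways component, so it is bearing on both pegs. Letting go.

Run:
```python
from h import *
hand.release();env.pause(.2)
p=env.state()['tcp_pos'];env.move_linear(np.array(p)+[0,0,150],vel=120)
env.movep([430,-100,300],rot(TH+np.pi))
s=env.state();print(s['t'],s['contact_force'])
from meas import mask
t=cam('top');d=cam('side')
a=t['pixels'][130:270,110:250];b=d['pixels'][220:350,90:290]
o=np.zeros((600,800,3),np.uint8);o[:400,:400]=cv2.resize(a,(400,400),interpolation=2);o[:260,400:]=cv2.resize(b,(400,260),interpolation=2)
cv2.imwrite('pics/fin.png',o[:,:,::-1])
k=mask(t,2,11,tuple(map(float,proj(t,HOME-20*D+[0,0,12]))),150)
from meas import world
w=world(t,k,25);e=cv2.minEnclosingCircle(w);v=np.array([*e[0],15])-HOME;print(e,v@D,v@[-D[1],D[0],0])
```

```text
19.1167 [ 0.67710982  0.03218851 -0.40501601]
((315.1038818359375, -254.2072296142578), 62.62974166870117) -323.7732480364381 -330.292468339755
```

View pics/fin.png

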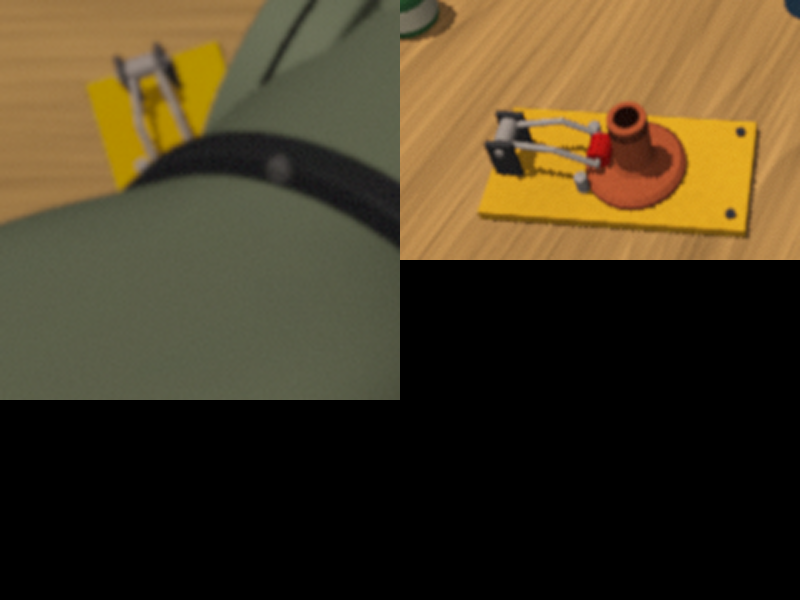

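The side crop shows the stick standing upright, the foot touching the near peg (582,182), and the red roller (600,150) on the foot. One number check on the rim of the stem (side pixel about 204,278), then hand in.

Run:
```python
from h import *
d=cam('side')
v=onz(d,(204.,278.5),95)-HOME;x,y=v@D,v@[-D[1],D[0],0];print(x,y)
if abs(x)<6 and abs(y)<6: print(order.job_done())
```

```text
-2.255419819249904 -1.0554473662814996
the job is handed in; nothing more can be done
None
```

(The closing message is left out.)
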